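# Fit a battery and its bayonet cap into a bench data logger

### The arm

A 6-joint arm with a two-finger parallel gripper is mounted at the origin on a cart in front of the work surface, level with it; the furniture and walls round the work are solid. World frame = base frame: x ahead of the robot, y to its left, z up, the work surface at z = 0. Lengths are in m, angles in rad, forces in N, time in s.
With the tool pointing down it reaches from about 0.275 to 1 m from the base axis. Payload 8.4 kg.
Tool frame: the origin (TCP) lies midway between the tips of the shut fingers; the grasp point (between the pads) lies 19 mm behind it (r.hold_point_z is the z of the grasp point in the tool frame, in m); z points along the fingers, y is the direction in which the jaws open and shut (so a half turn about z gives the same grasp; the last joint's range is limited). The gripper opens to 85 mm and grips with 20 to 120 N. Pads are 22 mm wide; open, the fingers measure 114 mm over their backs; the gripper's body (76 mm by 85 mm) begins 54 mm behind the grasp point. The pads swing forward as they close: fully open they stand 13 mm farther back than shut.
Start: joints at [-1.132, 0.353, 1.633, -0, 1.155, -0.002], TCP at [0.267, -0.565, 0.231] pointing down, gripper open.
Joint ranges: [-2.63, 2.63], [-0.92, 2.1], [0.06, 2.66], [-1.3, 4.44], [0, 2.69], [-3.02, 3.02]. Speed limits (rad/s): [2.22, 2.22, 2.79, 3.14, 3.14, 3.14].

### API

Orientations are given as a unit quaternion [x, y, z, w].
In Python, from bench import status, imaging, job, r gives the robot as it stands. The module is installed in compiled form; this text tells all that it offers.
- The arm moves only by the tool servo_tool, never from a script. Its argument "moves" is a list of rows, each a list of 3 entries, a list of its own where there are three numbers: the turn, a rotation vector about the world's x, y, z in degrees, then the shift along the world's x, y, z in m, then the finger opening in m, from 0 to 0.0854. A call has 1 to 20 rows; each row is the pose to reach, as a shift and turn from the pose measured when the call began; what a row does not reach only later rows make up. A row lasts 1/8 s, in which the tool goes at most 62.5 mm and 10.7 degrees, less where a joint would pass 70% of its speed; a pose out of reach is approached as far as the arm can. A call with a gripper value outside its range is refused whole. The fingers move at their own pace and stop on an object; the grip force is fixed at half the most. Time passes only in rows, so rows that repeat a pose let the fingers close. It gives the time, the measured TCP pose, the force and the opening at its end, in the units of the state.
- status.observe(): the state, without advancing time (a new reading comes with each control period).
- imaging.capture(name): name is "side" or "top"; returns a dict with "color" (420x560x3 uint8, red, green, blue), "K" (3x3 intrinsics, pixels), "extrinsics" (4x4, takes a point from world to camera coordinates). Camera axes: x right, y up, looking along -z (the intrinsics and any distortion apply to the point x, -y, -z); pixel columns grow to the right and rows downward; lengths in m; the calibration is good to about 2 mm. A picture is of the moment at which its call begins. There is no depth.
- job.hand_in(): hands the job in, once; it reports no verdict.
The state is a dict: "clock": time; "q": joint angles; "dq": joint speeds; "tau": joint torques, N m; "tcp_pos": TCP position; "eef_rot": TCP orientation; "ft_force": force on the tool from outside, world axes, zero at the start; "moment": the same for the moment, N m; "width": finger opening in m.
Only numpy, scipy, OpenCV 4.12 (cv2) and the standard library are available. Lean on these libraries where they do the work, as an engineer would, in place of code of your own. Each camera call takes 0.05 s, during which the arm holds its last target. There are 200 camera calls.

### The job

Put the battery, stud up, into the well of the data logger, then fit its bayonet cap: set the cap's lugs into the entry slots, push it in against the spring, twist it clockwise to the stop and let the spring lift it into its notches, so that it stays locked by itself. Do not force the cap, and leave the other things on the bench alone.

Things in the scene. Friction and masses are not known exactly. Their poses are not given: they have to be found in the camera images.
- logger: Grey data logger, 112 x 168 x 70 mm high, screwed to the bench; origin on the bench under the axis of its battery well. x along its short side (sensor sockets on the -x front), y along its long side (display and keys on the -y side of the well), z up. A black collar round the well stands 16 mm above the housing; it cracks if the cap is forced on it with over 60 N (a twist of 0.6 N m is still safe).
- well_mouth (a point): Centre of the collar's open rim, 86 mm above the bench, axes as the logger. Bore 37 mm, outside 50 mm. Two opposite entry slots, 9.7 mm wide, are cut down through the wall from the rim. A nut clamps the collar at no exact angle: the line through the slots lies 0.2 to 1.3 rad anticlockwise (from above) of this x axis; NO reading tells where: look, or turn the cap gently on the rim till it drops.
- channel (a point): On the axis, 9.8 mm below the rim, at mid-height of the level channels that run clockwise (from above) from the slots' feet: channel 7.5 mm high, its roof 6 mm below the rim. 50 degrees round from the slot the roof has a notch, 3 mm higher; the channel ends at the notch's far wall, which stops the lug (the lug has 3 degrees of play in slot and notch). Axes as the logger.
- spring_plate (a joint): Sprung plate that carries the battery in the well: 0 when up, grows as it is pressed down (m), travel 0.0145. It starts to yield at 3 N and gains 0.6 N per mm. About 0.007 when the cap is locked, 0.010 to 0.0125 with the lugs in the channel (9 to 10.5 N).
- battery_mid (a point): Centre of the battery, half-way up: plain grey and silver D cell, 34 mm across, 61.5 mm long, with a 10 mm stud 2.3 mm high on top; 0.14 kg, standing on the bench; z along it, to the stud. It has 1.5 mm play all round in the well; let go with its lower part in the well it slides down on to the sprung plate, and its stud then stands 4 mm below the rim.
- cap_rib (a point): Middle of the grip rib of the black bayonet cap: rib 46 mm long (x), 12 mm thick (y), 20 mm high, its foot on a 58 mm flange 10 mm below this point; z up. The cap stands on its plug, this point 32.5 mm above the bench. Height of this point over the rim: lugs resting on the rim 29.5 mm; lugs in the channel, under the roof, below 18.5; hard bottom 16; locked in the notches 21.5.
- cap_plug (a point): Centre of the cap's underside, 32.5 mm below the rib's middle. The plug is 35 mm across with a bevelled end. Two steel lugs stand out of it at +x and -x, in line with the rib: 7.6 mm wide, 5 mm high, reaching 23.5 mm from the axis, undersides 3 mm above this point. The flange's lip laps round the outside of the collar. Cap about 0.06 kg.
- wash_bottle: White plastic bottle, 54 mm across, 115 mm high, at the left of the work: a bystander. Origin at the centre of its foot.
- timer_1: Small white kitchen-style timer 20 x 62 x 62 mm standing on edge at the right of the logger: a bystander. Origin at the centre of its foot.
- probe: Probe thermometer lying on the bench near the robot, 184 mm long, 10 mm thick: a bystander. Origin at its middle, x along it.
Not all that is in view belongs to the job. What is shaped like the part that bears cap_rib but brown, green or purple is not meant.

How it is judged:
By the outcome, as a careful person would: the job done as asked, in the order asked, and still so for the second after the job is handed in, with the robot touching nothing.
It also fails if it takes over 72 s, if anything falls off the work surface, if the arm or the gripper's body presses on something with over 40 N, if the wrist force passes 120 N, or if a joint passes its speed limit or range.

## Working session

There is one attempt and no reset: what is moved stays moved. The work goes in short steps, Python scripts to look and compute and a tool call to move; the robot and the scene stay as the last step left them, time stands still between calls to the robot, and variables do not carry over. Pictures are saved under pics/ and viewed, about 8 in all and at most 12, crops included, and the job is handed in when it is done.

Besides the shell and the picture viewer there is one more tool, called after ">>>" by a JSON object that holds its "api" and its "payload", one argument or row to a line. servo_tool: Moves the arm, as the interface text tells. Its arguments: {"type":"object","properties":{"moves":{"type":"array"}},"required":["moves"]}

```bash
mkdir -p pics; cat > h.py <<'E'
import numpy as np, cv2
from bench import status, imaging, job, r
def cap(n,name):
    d=imaging.capture(n); cv2.imwrite(f'pics/{name}.png',d['color'][:,:,::-1]); np.savez(f'pics/{name}.npz',**d); return d
def ray(d,u,v):
    K,E=d['K'],d['extrinsics']; c=np.linalg.inv(K)@[u,v,1]; c=np.array([c[0],-c[1],-c[2]])
    R,t=E[:3,:3],E[:3,3]; return -R.T@t, R.T@c
def onz(d,u,v,z):
    o,k=ray(d,u,v); return o+k*(z-o[2])/k[2]
def proj(d,p):
    c=d['extrinsics'][:3,:3]@np.array(p)+d['extrinsics'][:3,3]; c=d['K']@[c[0],-c[1],-c[2]]; return c[:2]/c[2]
def tri(d1,p1,d2,p2):
    o1,k1=ray(d1,*p1);o2,k2=ray(d2,*p2);k1/=np.linalg.norm(k1);k2/=np.linalg.norm(k2)
    s=np.linalg.lstsq(np.stack([k1,-k2],1),o2-o1,rcond=None)[0]
    a,b=o1+s[0]*k1,o2+s[1]*k2; return (a+b)/2,np.linalg.norm(a-b)
def load(n): return dict(np.load(f'pics/{n}.npz',allow_pickle=True))
E
python3 - <<'E'
from h import *
for n in('side','top'):
    d=cap(n,n+'0'); print(n,list(d.keys()),d['K'].round(1).tolist(),d['extrinsics'].round(3).tolist())
print(status.observe(), r.hold_point_z)
a=cv2.imread('pics/side0.png');b=cv2.imread('pics/top0.png')
E
```

```text
side ['color', 'K', 'extrinsics'] [[434.6, 0.0, 283.1], [0.0, 434.6, 208.0], [0.0, 0.0, 1.0]] [[0.949, -0.315, -0.025, -0.49], [0.174, 0.455, 0.873, -0.113], [-0.264, -0.833, 0.487, -0.971], [0.0, 0.0, 0.0, 1.0]]
top ['color', 'K', 'extrinsics'] [[406.5, 0.0, 283.7], [0.0, 406.5, 214.1], [0.0, 0.0, 1.0]] [[0.027, -1.0, 0.004, -0.067], [0.986, 0.028, 0.165, -0.486], [-0.165, -0.001, 0.986, -0.87], [0.0, 0.0, 0.0, 1.0]]
{'clock': 0.1, 'q': array([-1.13238222e+00,  3.53584698e-01,  1.63403995e+00, -3.70532837e-05,
        1.15518732e+00, -2.38570835e-03]), 'dq': array([ 4.31308518e-04, -4.46781458e-04, -1.91603516e-03, -6.73900226e-05,
       -4.40085597e-04,  5.91568159e-04]), 'tau': array([ 7.81832878e-04, -6.06353974e+01, -3.42818427e+01,  8.40948610e-05,
        3.95220224e-03, -1.05312128e-05]), 'tcp_pos': array([ 0.26648716, -0.56488508,  0.2306416 ]), 'eef_rot': array([ 9.75808281e-01,  2.18627142e-01, -1.48408168e-04, -5.91564668e-04]), 'ft_force': array([-0.60885419,  0.05558206, -0.29644636]), 'moment': array([-0.03339502, -0.00195404, -0.00355556]), 'width': 0.08554686284039299} -0.0187
```

View pics/side0.png

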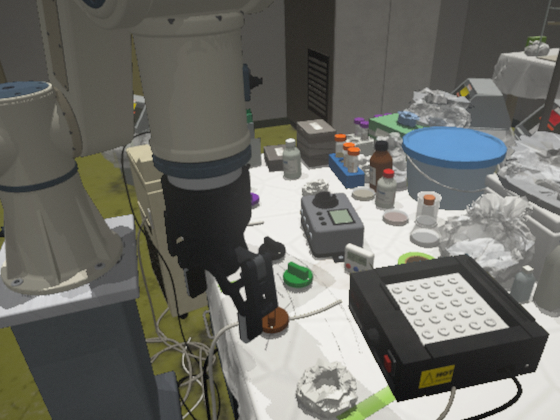

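View pics/top0.png

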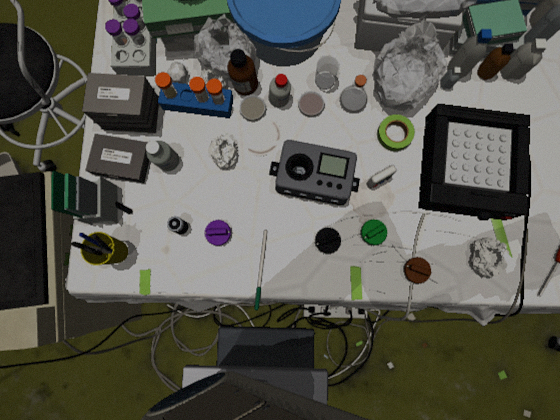

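The side view shows the logger (330,220) and black cap (270,247), with the arm hiding the battery. The top view shows the battery at (178,226), black cap at (328,240), and well at (299,166). I'll look at these enlarged.

```bash
python3 - <<'E'
from h import *
b=cv2.imread('pics/top0.png');a=cv2.imread('pics/side0.png')
c=lambda im,u,v,w,h,s:cv2.resize(im[v-h:v+h,u-w:u+w],None,fx=s,fy=s,interpolation=cv2.INTER_CUBIC)
row1=np.hstack([c(b,299,166,25,25,8),c(b,328,240,25,25,8)])
row2=np.hstack([c(b,178,226,25,18,8),c(a,330,215,25,18,8)])
cv2.imwrite('pics/crop1.png',np.clip(np.vstack([row1,row2][:2]).astype(float)*1.6,0,255).astype(np.uint8)[:600])
d=load('top0')
for n,u,v,z in(('well',299,166,.086),('cap',328,240,.0425),('bat',178,226,.06)):print(n,onz(d,u,v,z).round(4))
E
```

```text
well [ 0.5872 -0.0836  0.086 ]
cap [ 0.4323 -0.1528  0.0425]
bat [0.452  0.1763 0.06  ]
```

View pics/crop1.png

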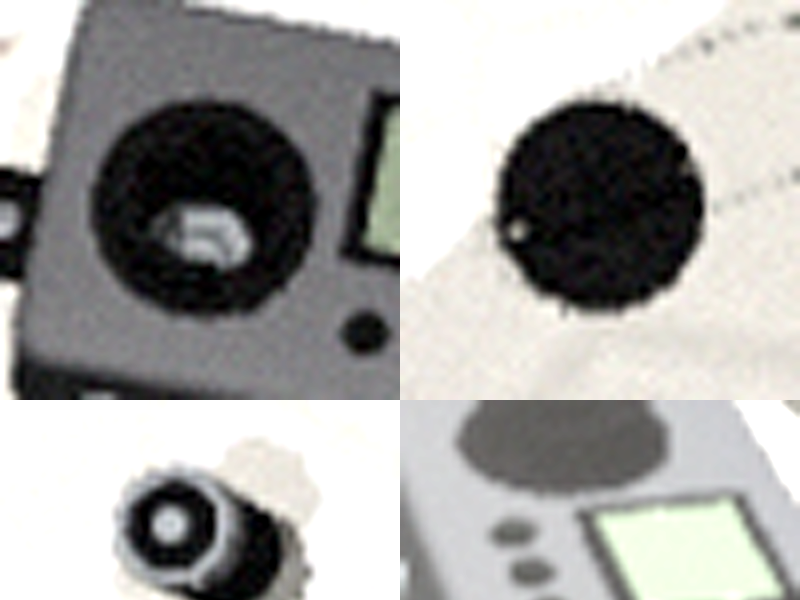

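Battery's stud is at about (174,223) in the top view and the cap centre is at (328,240.6), with a white dot at (318,244). Slots and rib need a contrast stretch. I'll get both in one picture, moving the arm towards the battery first so the side view is clear.

```bash
cat >> h.py <<'E'
def crop(d,u,v,w,h,s,g=1.0,lo=0,hi=255):
    im=d['color'][:,:,::-1]; im=im[int(v)-h:int(v)+h,int(u)-w:int(u)+w].astype(float)
    im=np.clip((im-lo)/(hi-lo),0,1)**g*255
    return cv2.resize(im.astype(np.uint8),None,fx=s,fy=s,interpolation=cv2.INTER_CUBIC)
E
python3 - <<'E'
from h import *
d=load('top0');s=load('side0')
for u,v in((299,166),(328,240)):print(np.percentile(d['color'][v-12:v+12,u-12:u+12],[1,25,50,75,95]))
r1=np.hstack([crop(d,299,166,18,18,11,.6,0,80),crop(d,328,240,18,18,11,.6,0,80)])
r2=np.hstack([crop(s,270,247,18,10,11,.6,0,120),crop(s,326,200,18,10,11,.6,0,120)])
cv2.imwrite('pics/crop2.png',np.vstack([r1,r2])[:600])
print(onz(d,172-.3,223.6,.0615))
E
```

```text
[ 0.  5. 11. 27. 91.]
[  0.   8.  13.  18. 145.]
[0.45668642 0.18997665 0.0615    ]
```

View pics/crop2.png

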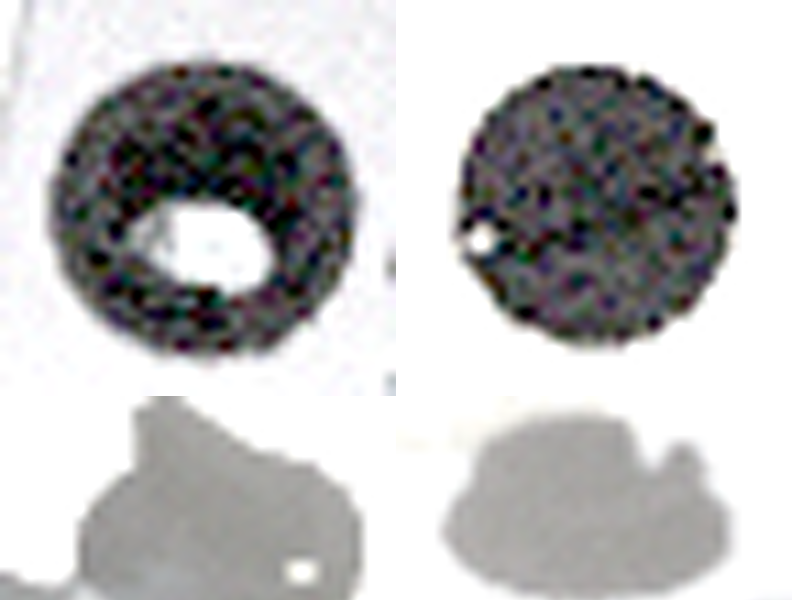

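>>> {"api": "servo_tool", "payload": {
  "moves": [
    [[0,0,0],[0,0.05,0.03],0.085],
    [[0,0,0],[0.03,0.11,0.05],0.085],
    [[0,0,0],[0.05,0.17,0.05],0.085],
    [[0,0,0],[0.08,0.22,0.05],0.085],
    [[0,0,0],[0.1,0.28,0.05],0.085],
    [[0,0,0],[0.12,0.34,0.05],0.085],
    [[0,0,0],[0.14,0.4,0.05],0.085],
    [[0,0,0],[0.16,0.46,0.05],0.085],
    [[0,0,0],[0.17,0.52,0.05],0.085],
    [[0,0,0],[0.18,0.58,0.05],0.085],
    [[0,0,0],[0.18,0.64,0.05],0.085],
    [[0,0,0],[0.18,0.7,0.05],0.085],
    [[0,0,0],[0.18,0.74,0.05],0.085]
  ]
}}

```text
clock: 1.72
tcp_pos: [0.4459, 0.1776, 0.2805]
eef_rot: [0.976, 0.219, -0.0, -0.001]
ft_force: [0.2, -0.9, 0.1]
width: 0.0849
```

The side crop shows a notch in the collar rim at about full-image (331.5,196), and the rib's dark line runs through the white dot. Next I measure battery, cap, well and logger yaw from two views.

```bash
python3 - <<'E'
from h import *
t=cap('top','top1');s=cap('side','side1');print(status.observe()['q'].round(3))
t0=load('top0')
print('cam side',ray(s,0,0)[0].round(3),'top',ray(t,0,0)[0].round(3))
print('slot@.084 far',onz(s,331.5,196,.084).round(4))
for z in(.07,.08,.086):print('well top disc',onz(t0,299-18+205/11,166-18+207/11,z).round(4))
# logger yaw from grey housing
g=t0['color'].astype(int);m=((g.max(2)-g.min(2)<20)&(g.mean(2)<130)).astype(np.uint8);m[:130]=0;m[210:]=0;m[:,:265]=0;m[:,365:]=0
m=cv2.morphologyEx(cv2.morphologyEx(m,cv2.MORPH_OPEN,np.ones((3,3))),cv2.MORPH_CLOSE,np.ones((5,5)))
c=max(cv2.findContours(m,0,1)[0],key=cv2.contourArea);bx=cv2.boxPoints(cv2.minAreaRect(c));print([onz(t0,*p,.05).round(3)[:2].tolist() for p in bx])
for nm,u,v in(('bat',171.7,223.6),('cap',328,240.5)):
  for z in(.0325,.0425,.0615): print(nm,z,onz(t0,u,v,z).round(4),proj(s,onz(t0,u,v,z)).round(1))
r1=np.hstack([crop(s,265,215,60,35,5,.7),crop(t,185,215,20,35,5,.7)])
r2=np.hstack([crop(s,326,200,20,12,15,.6,0,120),crop(s,270,247,13,12,15,.7)])[:, :800]
r2=np.pad(r2,((0,0),(0,max(0,800-r2.shape[1])),(0,0)))[:, :800]
r1=np.pad(r1,((0,0),(0,max(0,800-r1.shape[1])),(0,0)))[:, :800]
cv2.imwrite('pics/crop3.png',np.vstack([r1,r2])[:600]); cv2.imwrite('pics/side1b.png',s['color'][:,:,::-1])
E
```

```text
[0.376 0.076 1.874 0.002 1.192 1.501]
cam side [ 0.228 -0.911  0.559] top [ 0.338 -0.054  0.939]
slot@.084 far [ 0.6101 -0.0844  0.084 ]
well top disc [ 0.59   -0.0856  0.07  ]
well top disc [ 0.5871 -0.0852  0.08  ]
well top disc [ 0.5854 -0.085   0.086 ]
[[0.533, -0.009], [0.666, -0.029], [0.631, -0.233], [0.5, -0.209]]
bat 0.0325 [0.4606 0.198  0.0325] [242.5 178. ]
bat 0.0425 [0.4593 0.1953 0.0425] [242.  175.2]
bat 0.0615 [0.4567 0.19   0.0615] [241.1 170. ]
cap 0.0325 [ 0.4323 -0.154   0.0325] [268.4 244.7]
cap 0.0425 [ 0.4312 -0.1529  0.0425] [267.6 240.7]
cap 0.0615 [ 0.4292 -0.1508  0.0615] [266.  232.9]
```

View pics/side1b.png

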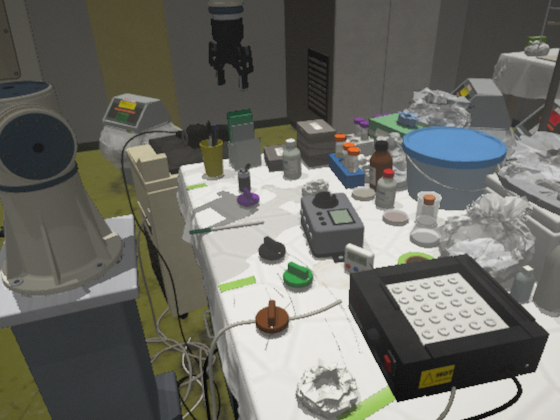

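The battery is now visible in the side view near (244,180), the cap at (271,248). Viewing the enlargements.

View pics/crop3.png

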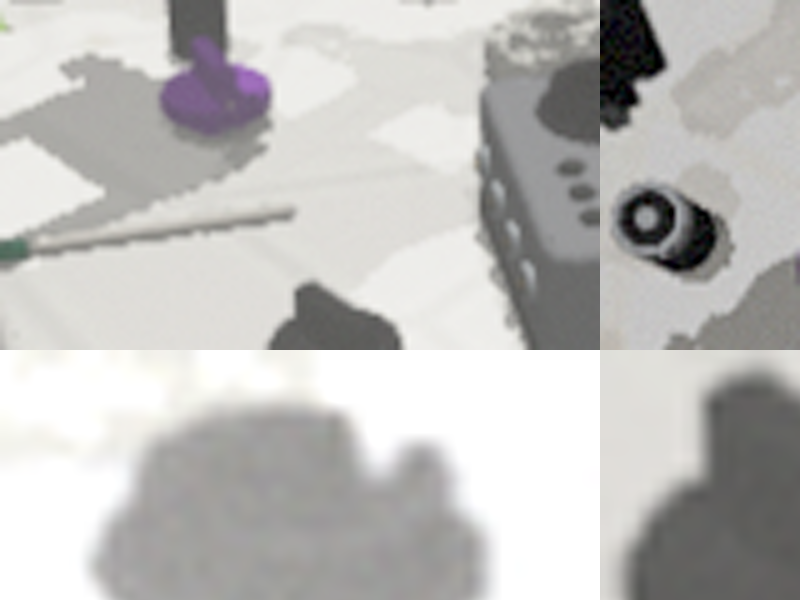

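The notch is clear. Side battery column is 244.5; my top pixel should have been 173.8 rather than 171.7. Now the masked measurements.

```bash
python3 - <<'E'
from h import *
t=load('top1');s=load('side1');t0=load('top0')
def blob(d,u,v,w,th,lo=0):
    g=d['color'].max(2).astype(int);m=((g<th)&(g>=lo)).astype(np.uint8);k=np.zeros_like(m);k[v-w:v+w,u-w:u+w]=1;m*=k
    return max(cv2.findContours(m,0,1)[0],key=cv2.contourArea)
c=blob(t,328,240,22,90);(u,v),rad=cv2.minEnclosingCircle(c);M=cv2.moments(c);print('cap top',u,v,rad,M['m10']/M['m00'],M['m01']/M['m00'])
cc=np.array([M['m10']/M['m00'],M['m01']/M['m00']])
c2=blob(s,270,247,22,150);print('cap side bbox',cv2.boundingRect(c2))
for z in(.0125,.0225):
  p=onz(t,*cc,z);print(z,p.round(4),proj(s,p).round(1), 'R',rad/406*np.linalg.norm(p-ray(t,0,0)[0]))
for z in (.0615,.0638):
  p=onz(t,173.9,223.5,z);print('bat',p.round(4),proj(s,p).round(1),proj(s,p*[1,1,0]).round(1))
c=blob(s,244,180,14,150);print('bat side',cv2.boundingRect(c))
c=blob(t0,299,166,22,50);(u,v),rad=cv2.minEnclosingCircle(c);M=cv2.moments(c);print('well top',u,v,rad,M['m10']/M['m00'],M['m01']/M['m00'])
w=onz(t0,M['m10']/M['m00'],M['m01']/M['m00'],.08);print(w.round(4), rad/406*np.linalg.norm(w-ray(t,0,0)[0]),proj(s,w))
c=blob(s,326,200,16,75);print('well side bbox',cv2.boundingRect(c))
C=np.array([.5865,-.0852])
th=np.linspace(0,2*np.pi,72)
for z in(.07,.086):
  P=np.array([proj(s,[w[0]+.025*np.cos(a),w[1]+.025*np.sin(a),z]) for a in th]);print('pred ring side',z,P.min(0).round(1),P.max(0).round(1))
for uv in((331.3,193.4),(331.3,194.3)):
  p=onz(s,*uv,.086);print(p.round(4),np.degrees(np.arctan2(*(p[:2]-w[:2])[::-1])),np.linalg.norm(p[:2]-w[:2]))
for a in range(-10,80,10):
  print(a,*[proj(s,[w[0]+rr*np.cos(np.radians(a)),w[1]+rr*np.sin(np.radians(a)),.086]).round(1) for rr in(.0185,.025)])
E
```

```text
cap top 327.41802978515625 240.12295532226562 13.165867805480957 327.4829187396351 240.22354892205638
cap side bbox (258, 236, 28, 29)
0.0125 [ 0.4349 -0.155   0.0125] [270.1 252.3] R 0.030383932387770828
0.0225 [ 0.4339 -0.1539  0.0225] [269.3 248.4] R 0.030055960508805008
bat [0.457  0.1852 0.0615] [241.6 170.6] [243.1 190.2]
bat [0.4567 0.1846 0.0638] [241.5 170. ] [243.1 190.3]
bat side (232, 166, 26, 28)
well top 298.9252014160156 166.594482421875 14.16492748260498 298.9181950509461 166.64599708879183
[ 0.5874 -0.0836  0.08  ] 0.031223211550777463 [322.39412172 198.98840101]
well side bbox (312, 192, 26, 17)
pred ring side 0.07 [311.7 197.8] [333.  207.9]
pred ring side 0.086 [311.7 191.8] [333.2 201.8]
[ 0.6135 -0.0756  0.086 ] 17.128626765029807 0.02724934326679822
[ 0.6116 -0.0798  0.086 ] 8.919204330664954 0.024459594829549753
-10 [330.2 196. ] [332.9 195.8]
0 [329.7 195.4] [332.3 194.9]
10 [329.1 194.8] [331.4 194.2]
20 [328.2 194.3] [330.2 193.5]
30 [327.2 193.9] [328.8 192.9]
40 [326.  193.5] [327.3 192.4]
50 [324.7 193.3] [325.5 192.1]
60 [323.4 193.1] [323.7 191.9]
70 [322.  193.1] [321.9 191.8]
```

Both views differ by a consistent 3 px (a calibration offset), which gripping twice at right angles will settle for the top camera. Gripping the battery.

>>> {"api": "servo_tool", "payload": {
  "moves": [
    [[0,0,0],[0.011,0.008,-0.05],0.085],
    [[0,0,0],[0.011,0.008,-0.1],0.085],
    [[0,0,0],[0.011,0.008,-0.15],0.085],
    [[0,0,0],[0.011,0.008,-0.2],0.085],
    [[0,0,0],[0.011,0.008,-0.235],0.085],
    [[0,0,0],[0.011,0.008,-0.252],0.085],
    [[0,0,0],[0.011,0.008,-0.252],0.05],
    [[0,0,0],[0.011,0.008,-0.252],0.04],
    [[0,0,0],[0.011,0.008,-0.252],0.036],
    [[0,0,0],[0.011,0.008,-0.252],0.032],
    [[0,0,0],[0.011,0.008,-0.252],0.03],
    [[0,0,0],[0.011,0.008,-0.252],0.03],
    [[0,0,0],[0.011,0.008,-0.252],0.03]
  ]
}}

```text
clock: 3.45
tcp_pos: [0.4582, 0.1868, 0.0298]
eef_rot: [0.975, 0.22, 0.001, -0.001]
ft_force: [-0.6, -1.6, 7.3]
width: 0.0324
```

>>> {"api": "servo_tool", "payload": {
  "moves": [
    [[0,0,0],[0,0,0],0.06],
    [[0,0,0],[0,0,0],0.07],
    [[0,0,10],[0,0,0],0.07],
    [[0,0,20],[0,0,0],0.07],
    [[0,0,30],[0,0,0],0.07],
    [[0,0,40],[0,0,0],0.07],
    [[0,0,50],[0,0,0],0.07],
    [[0,0,60],[0,0,0],0.07],
    [[0,0,70],[0,0,0],0.07],
    [[0,0,80],[0,0,0],0.07],
    [[0,0,90],[0,0,0],0.06],
    [[0,0,90],[0,0,0],0.05],
    [[0,0,90],[0,0,0],0.04],
    [[0,0,90],[0,0,0],0.03],
    [[0,0,90],[0,0,0],0.03],
    [[0,0,90],[0,0,0],0.03]
  ]
}}

```text
clock: 5.45
tcp_pos: [0.4583, 0.1868, 0.0301]
eef_rot: [0.534, 0.845, -0.0, -0.002]
ft_force: [-1.5, -0.5, 5.4]
width: 0.0327
```

```bash
python3 - <<'E'
from h import *
t=cap('top','top2');s=cap('side','side2');o=status.observe();print(o['tcp_pos'].round(4),o['q'].round(3),o['width'],o['ft_force'].round(1))
cv2.imwrite('pics/c4.png',np.hstack([crop(t,178,223,25,25,8,.7),crop(s,244,170,25,25,8,.7)]))
E
```

```text
[0.4582 0.1868 0.03  ] [ 0.382  0.453  2.052  0.004  0.639 -0.064] 0.032117933007336036 [-0.6 -0.3  5.1]
```

>>> {"api": "servo_tool", "payload": {
  "moves": [
    [[0,0,0],[0,0,0.03],0.03],
    [[0,0,0],[0,0,0.08],0.03],
    [[0,0,0],[0,0,0.12],0.03],
    [[0,0,0],[0,0,0.12],0.03]
  ]
}}

```text
clock: 6.05
tcp_pos: [0.4601, 0.1875, 0.1527]
eef_rot: [0.535, 0.845, 0.002, 0.0]
ft_force: [0.2, -0.0, -2.1]
width: 0.0325
```

```bash
python3 - <<'E'
from h import *
t=cap('top','top3');s=cap('side','side3');o=status.observe();print(o['tcp_pos'].round(4),o['eef_rot'].round(4),o['width'],o['ft_force'].round(1))
p=o['tcp_pos'];
for dz in(-.03,0):print(proj(s,p+[0,0,dz]).round(1))
a=cv2.imread('pics/c4.png');u,v=proj(s,p)
cv2.imwrite('pics/c5.png',np.vstack([a[:300],np.hstack([crop(s,u,v,50,25,8,.7)])[:300]]) if 0 else np.vstack([a[50:350],crop(s,u,v,50,20,8,.7)[:300]]))
E
```

```text
[0.4579 0.1867 0.1496] [ 5.346e-01  8.451e-01 -1.000e-04 -1.600e-03] 0.03212388960738985 [-0.5 -0.8 -1.3]
[240.3 150.9]
[239.5 140.5]
```

View pics/c5.png

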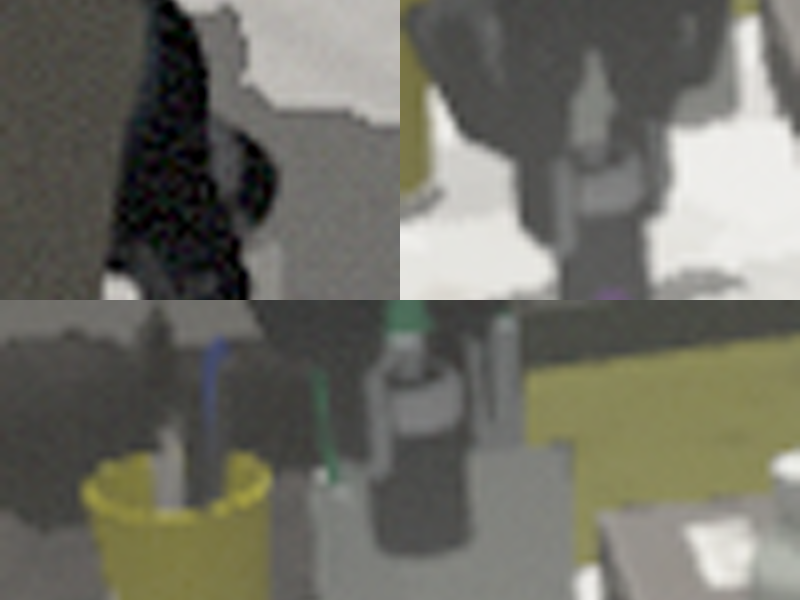

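The battery is held (clear between the pads, side u≈241.7, predicted 240). Correcting both views by the offset seen here puts the well at about (0.591,-0.084). I'll carry the battery there, hovering just above the rim.

>>> {"api": "servo_tool", "payload": {
  "moves": [
    [[0,0,0],[0.01,-0.02,0.005],0.03],
    [[0,0,0],[0.03,-0.06,0.005],0.03],
    [[0,0,0],[0.05,-0.1,0.005],0.03],
    [[0,0,0],[0.07,-0.14,0.005],0.03],
    [[0,0,0],[0.09,-0.18,0.005],0.03],
    [[0,0,0],[0.11,-0.22,0.005],0.03],
    [[0,0,0],[0.125,-0.25,0],0.03],
    [[0,0,0],[0.133,-0.271,-0.015],0.03],
    [[0,0,0],[0.133,-0.271,-0.029],0.03],
    [[0,0,0],[0.133,-0.271,-0.029],0.03]
  ]
}}

```text
clock: 7.4
tcp_pos: [0.5887, -0.0834, 0.1181]
eef_rot: [0.535, 0.845, -0.001, -0.004]
ft_force: [-0.9, 1.5, -1.7]
width: 0.0324
```

```bash
python3 - <<'E'
from h import *
t=cap('top','top4');s=cap('side','side4');o=status.observe();p=o['tcp_pos'];print(p.round(4),o['eef_rot'].round(4),o['width'],o['ft_force'].round(1))
print(proj(s,p-[0,0,.03]).round(1),proj(s,p).round(1))
cv2.imwrite('pics/c6.png',np.hstack([crop(s,326,190,20,25,12,.6),crop(t,299,166,26,50,6,.6)[:, :312]]))
E
```

```text
[ 0.5902 -0.0833  0.1201] [ 5.343e-01  8.453e-01 -3.000e-04 -2.300e-03] 0.03244085756438991 [-0.4  0.  -1.5]
[323.5 194.9] [323.8 183.3]
```

View pics/c6.png

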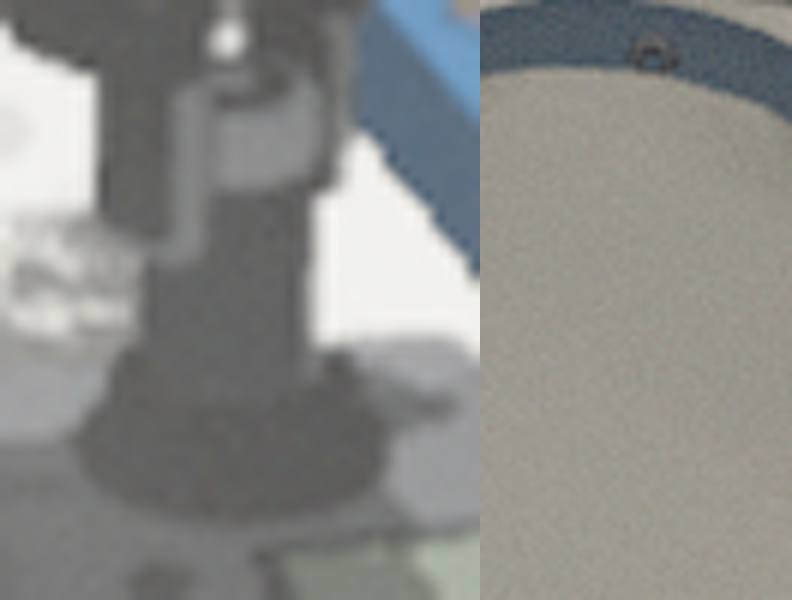

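Side view: the collar base spans 75–388 and the battery's foot 148–308 in the crop, so it's within 1 mm across. I'll lower and feel.

>>> {"api": "servo_tool", "payload": {
  "moves": [
    [[0,0,0],[0.001,-0.0003,-0.003],0.03],
    [[0,0,0],[0.001,-0.0003,-0.005],0.03],
    [[0,0,0],[0.001,-0.0003,-0.007],0.03],
    [[0,0,0],[0.001,-0.0003,-0.007],0.03]
  ]
}}

```text
clock: 8.0
tcp_pos: [0.5911, -0.0835, 0.113]
eef_rot: [0.534, 0.845, -0.0, -0.002]
ft_force: [0.0, 0.4, -0.9]
width: 0.0324
```

>>> {"api": "servo_tool", "payload": {
  "moves": [
    [[0,0,0],[0,0,-0.002],0.03],
    [[0,0,0],[0,0,-0.004],0.03],
    [[0,0,0],[0,0,-0.004],0.03]
  ]
}}

```text
clock: 8.38
tcp_pos: [0.5909, -0.0835, 0.1088]
eef_rot: [0.534, 0.845, -0.0, -0.003]
ft_force: [0.0, -0.3, -1.8]
width: 0.0326
```

It's in the bore with no contact. Continuing down.

>>> {"api": "servo_tool", "payload": {
  "moves": [
    [[0,0,0],[0,0,-0.004],0.03],
    [[0,0,0],[0,0,-0.008],0.03],
    [[0,0,0],[0,0,-0.012],0.03],
    [[0,0,0],[0,0,-0.015],0.03],
    [[0,0,0],[0,0,-0.015],0.03]
  ]
}}

```text
clock: 9.0
tcp_pos: [0.5908, -0.0835, 0.0935]
eef_rot: [0.534, 0.845, -0.001, -0.003]
ft_force: [0.1, 0.6, -0.8]
width: 0.0326
```

>>> {"api": "servo_tool", "payload": {
  "moves": [
    [[0,0,0],[0,0,0],0.045],
    [[0,0,0],[0,0,0],0.055],
    [[0,0,0],[0,0,0],0.06],
    [[0,0,0],[0,0,0],0.06],
    [[0,0,0],[0,0,0.04],0.085],
    [[0,0,0],[0,0,0.09],0.085],
    [[0,0,0],[-0.03,-0.02,0.1],0.085],
    [[0,0,-8],[-0.06,-0.03,0.1],0.085],
    [[0,0,-16],[-0.09,-0.04,0.1],0.085],
    [[0,0,-24],[-0.12,-0.055,0.1],0.085],
    [[0,0,-32],[-0.14,-0.065,0.1],0.085],
    [[0,0,-40],[-0.155,-0.069,0.1],0.085],
    [[0,0,-50],[-0.155,-0.069,0.1],0.085],
    [[0,0,-60],[-0.155,-0.069,0.1],0.085],
    [[0,0,-70],[-0.155,-0.069,0.1],0.085],
    [[0,0,-80],[-0.155,-0.069,0.1],0.085],
    [[0,0,-90],[-0.155,-0.069,0.1],0.085],
    [[0,0,-97.5],[-0.155,-0.069,0.1],0.085],
    [[0,0,-97.5],[-0.155,-0.069,0.1],0.085]
  ]
}}

```text
clock: 11.38
tcp_pos: [0.4357, -0.1525, 0.1935]
eef_rot: [0.988, 0.156, 0.002, -0.002]
ft_force: [-0.3, -0.5, 0.5]
width: 0.0849
```

```bash
python3 - <<'E'
from h import *
from scipy.spatial.transform import Rotation as R
s=cap('side','side5');o=status.observe();print(o['clock'],o['tcp_pos'].round(4),o['q'].round(3),R.from_quat(o['eef_rot']).as_matrix()[:,1].round(3))
t=load('top1');
def dark(u,v,w,th):
    g=t['color'].max(2).astype(int);m=(g<th).astype(np.uint8);return m
d=t['color'][225:256,312:345].min(2);y,x=np.where((d>140)&(np.hypot(*(np.mgrid[225:256,312:345]-np.array([240.2,327.5])[:,None,None]))<11.5));print('dot',x.mean()+312,y.mean()+225,len(x))
a=onz(t,x.mean()+312,y.mean()+225,.0225);b=onz(t,327.48,240.22,.0225);print(a,b,np.degrees(np.arctan2(*(a-b)[:2][::-1])),np.linalg.norm(a-b))
cv2.imwrite('pics/c7.png',np.hstack([crop(s,320,195,25,25,8,.6),crop(s,272,240,25,25,8,.6)]))
E
```

```text
11.425 [ 0.4357 -0.1525  0.1935] [-0.344  0.142  2.01   0.007  0.989  0.908] [ 0.31  -0.951 -0.004]
dot nan nan 0
[nan nan nan] [ 0.43390132 -0.15387956  0.0225    ] nan nan<stdin>:7: RuntimeWarning: Mean of empty slice.
  ret = ret.dtype.type(ret / rcount)
<stdin>:8: RuntimeWarning: Mean of empty slice.
```

View pics/c7.png

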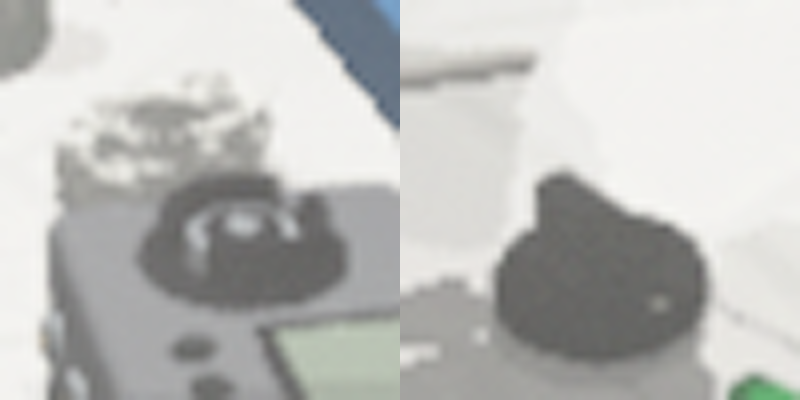

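The battery has seated: its stud shows at crop (241,222). The slot gaps, far (298,197) and near (197,262), put the slot line at about 25° in world axes. The cap's rib line, with dots at both ends, runs at about 108°. I first centre the cap by gripping the rib's ends, then turn 90° and grip across it.

>>> {"api": "servo_tool", "payload": {
  "moves": [
    [[0,0,0],[0,0,-0.05],0.085],
    [[0,0,0],[0,0,-0.1],0.085],
    [[0,0,0],[0,0,-0.14],0.085],
    [[0,0,0],[0,0,-0.16],0.085],
    [[0,0,0],[0,0,-0.165],0.085],
    [[0,0,0],[0,0,-0.165],0.07],
    [[0,0,0],[0,0,-0.165],0.06],
    [[0,0,0],[0,0,-0.165],0.052],
    [[0,0,0],[0,0,-0.165],0.048],
    [[0,0,0],[0,0,-0.165],0.044],
    [[0,0,0],[0,0,-0.165],0.042],
    [[0,0,0],[0,0,-0.165],0.042]
  ]
}}

```text
clock: 12.92
tcp_pos: [0.4362, -0.1527, 0.0295]
eef_rot: [0.988, 0.157, 0.002, -0.002]
ft_force: [-2.9, 0.7, 13.5]
width: 0.0438
```

>>> {"api": "servo_tool", "payload": {
  "moves": [
    [[0,0,0],[0,0,0],0.06],
    [[0,0,0],[0,0,0],0.065],
    [[0,0,0],[0,0,0.03],0.065],
    [[0,0,10],[0,0,0.04],0.065],
    [[0,0,20],[0,0,0.04],0.065],
    [[0,0,30],[0,0,0.04],0.065],
    [[0,0,40],[0,0,0.04],0.065],
    [[0,0,50],[0,0,0.04],0.065],
    [[0,0,60],[0,0,0.04],0.065],
    [[0,0,70],[0,0,0.04],0.065],
    [[0,0,80],[0,0,0.04],0.065],
    [[0,0,90],[0,0,0.04],0.065],
    [[0,0,90],[0,0,0.04],0.05],
    [[0,0,90],[0,0,0.02],0.05],
    [[0,0,90],[0,0,0.004],0.05],
    [[0,0,90],[0,0,-0.001],0.05],
    [[0,0,90],[0,0,-0.001],0.05]
  ]
}}

```text
clock: 15.05
tcp_pos: [0.4361, -0.1526, 0.0284]
eef_rot: [0.588, 0.809, 0.0, -0.003]
ft_force: [-0.2, 0.5, 0.5]
width: 0.0501
```

```bash
python3 - <<'E'
from h import *
s=cap('side','side6');o=status.observe();print(o['tcp_pos'].round(4),o['ft_force'].round(1),o['width'])
cv2.imwrite('pics/c8.png',crop(s,272,240,30,30,10,.6))
E
```

```text
[ 0.4363 -0.1527  0.0287] [-0.3  0.   0.5] 0.04987097215051621
```

View pics/c8.png

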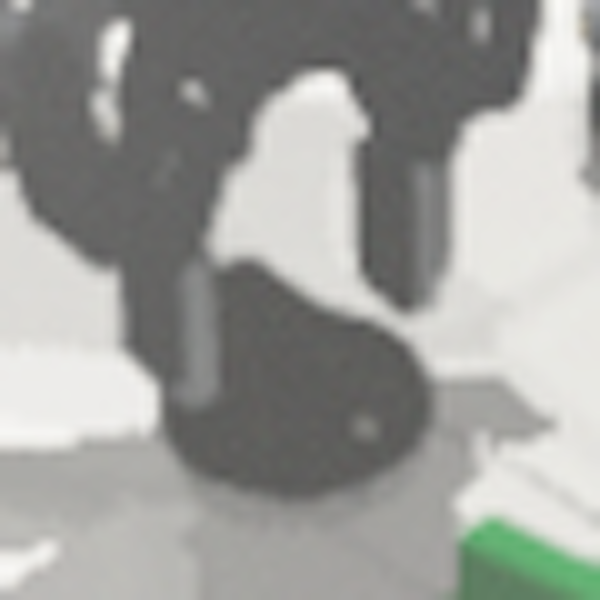

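The open fingers straddle the rib, which runs between them. Closing.

>>> {"api": "servo_tool", "payload": {
  "moves": [
    [[0,0,0],[0,0,-0.003],0.035],
    [[0,0,0],[0,0,-0.003],0.025],
    [[0,0,0],[0,0,-0.003],0.018],
    [[0,0,0],[0,0,-0.003],0.012],
    [[0,0,0],[0,0,-0.003],0.008],
    [[0,0,0],[0,0,-0.003],0.008],
    [[0,0,0],[0,0,-0.003],0.008],
    [[0,0,0],[0,0,-0.003],0.008]
  ]
}}

```text
clock: 16.1
tcp_pos: [0.4365, -0.1528, 0.026]
eef_rot: [0.588, 0.809, 0.0, -0.003]
ft_force: [-1.3, 0.4, 4.3]
width: 0.0104
```

```bash
cat > st.py <<'E'
from h import *
from scipy.spatial.transform import Rotation as R
o=status.observe();M=R.from_quat(o['eef_rot']).as_matrix()
print(o['clock'],o['tcp_pos'].round(4),'q',o['q'].round(2),'F',o['ft_force'].round(1),'T',o['moment'].round(2),'w',o['width'].round(4),'rib deg',np.degrees(np.arctan2(M[1,0],M[0,0])).round(1),'tilt',M[:2,2].round(3))
E
python3 st.py
```

```text
Traceback (most recent call last):
  File "st.py", line 4, in <module>
    print(o['clock'],o['tcp_pos'].round(4),'q',o['q'].round(2),'F',o['ft_force'].round(1),'T',o['moment'].round(2),'w',o['width'].round(4),'rib deg',np.degrees(np.arctan2(M[1,0],M[0,0])).round(1),'tilt',M[:2,2].round(3))
                                                                                                                       ^^^^^^^^^^^^^^^^
AttributeError: 'float' object has no attribute 'round'
```

>>> {"api": "servo_tool", "payload": {
  "moves": [
    [[0,0,0],[0,0,0.03],0.008],
    [[0,0,0],[0,0,0.08],0.008],
    [[0,0,0],[0,0,0.12],0.008],
    [[0,0,-10],[0.02,0.01,0.125],0.008],
    [[0,0,-20],[0.05,0.022,0.125],0.008],
    [[0,0,-30],[0.08,0.036,0.125],0.008],
    [[0,0,-40],[0.11,0.05,0.125],0.008],
    [[0,0,-50],[0.135,0.061,0.125],0.008],
    [[0,0,-60],[0.15,0.067,0.12],0.008],
    [[0,0,-70],[0.1543,0.0693,0.11],0.008],
    [[0,0,-75],[0.1543,0.0693,0.1],0.008],
    [[0,0,-75],[0.1543,0.0693,0.092],0.008],
    [[0,0,-75],[0.1543,0.0693,0.092],0.008]
  ]
}}

```text
clock: 17.73
tcp_pos: [0.5902, -0.0834, 0.1174]
eef_rot: [0.959, 0.285, 0.001, -0.002]
ft_force: [0.1, -1.4, -0.7]
width: 0.0104
```

```bash
sed -i "s/o\['width'\].round(4)/round(o['width'],4)/" st.py; python3 st.py; python3 - <<'E'
from h import *
s=cap('side','side7');o=status.observe()
cv2.imwrite('pics/c9.png',crop(s,325,190,25,25,12,.6))
E
```

```text
17.725 [ 0.5902 -0.0834  0.1174] q [-0.15  0.44  1.79  0.01  0.91  0.84] F [ 0.1 -1.4 -0.7] T [-0.02 -0.02  0.02] w 0.0104 rib deg 33.1 tilt [0.001 0.005]
```

View pics/c9.png

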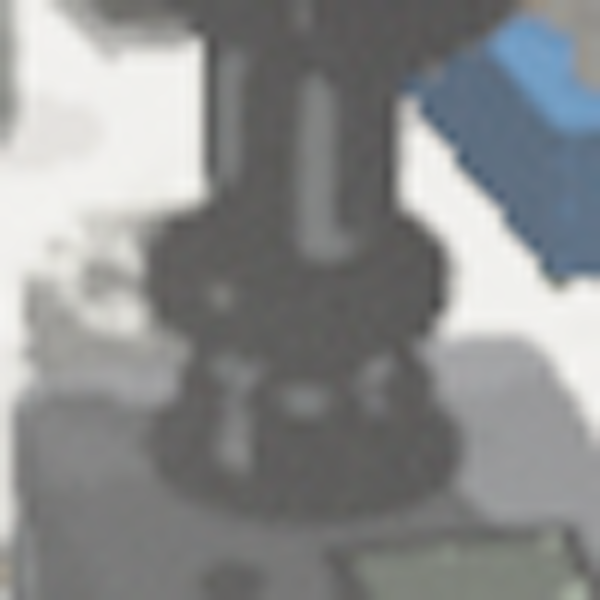

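The near lug (crop 230,365) is almost over the near slot (237). The cap sits about 0.5 px left of the collar. Correcting 1 mm and lowering gently.

>>> {"api": "servo_tool", "payload": {
  "moves": [
    [[0,0,0],[0.001,-0.0002,-0.003],0.008],
    [[0,0,0],[0.001,-0.0002,-0.006],0.008],
    [[0,0,0],[0.001,-0.0002,-0.008],0.008],
    [[0,0,0],[0.001,-0.0002,-0.008],0.008]
  ]
}}

```text
clock: 18.27
tcp_pos: [0.5914, -0.0837, 0.1097]
eef_rot: [0.959, 0.285, 0.002, -0.002]
ft_force: [-0.6, -0.7, 1.0]
width: 0.0106
```

```bash
python3 st.py
```

```text
18.275 [ 0.5914 -0.0837  0.1097] q [-0.15  0.45  1.79  0.01  0.9   0.84] F [-0.6 -0.7  1. ] T [-0.   -0.03  0.  ] w 0.0106 rib deg 33.1 tilt [0.002 0.005]
```

>>> {"api": "servo_tool", "payload": {
  "moves": [
    [[0,0,0],[0,0,-0.001],0.008],
    [[0,0,0],[0,0,-0.002],0.008],
    [[0,0,0],[0,0,-0.003],0.008],
    [[0,0,0],[0,0,-0.003],0.008]
  ]
}}

```text
clock: 18.77
tcp_pos: [0.5918, -0.0838, 0.108]
eef_rot: [0.959, 0.285, 0.002, -0.002]
ft_force: [-4.3, -0.3, 11.9]
width: 0.0104
```

```bash
python3 st.py
```

```text
18.775 [ 0.5918 -0.0838  0.108 ] q [-0.15  0.45  1.79  0.01  0.89  0.84] F [-4.3 -0.3 11.9] T [0.13 0.53 0.05] w 0.0104 rib deg 33.1 tilt [0.003 0.005]
```

The lugs rest on the rim (12 N, z 0.108). Turning gently to find the slot, anticlockwise first.

>>> {"api": "servo_tool", "payload": {
  "moves": [
    [[0,0,1],[-0.0006,0,-0.0005],0.008],
    [[0,0,2],[-0.0006,0,-0.0005],0.008],
    [[0,0,3],[-0.0006,0,-0.0005],0.008],
    [[0,0,4],[-0.0006,0,-0.0005],0.008],
    [[0,0,4],[-0.0006,0,-0.0005],0.008]
  ]
}}

```text
clock: 19.4
tcp_pos: [0.5921, -0.084, 0.1087]
eef_rot: [0.948, 0.318, 0.003, -0.002]
ft_force: [-0.4, -0.7, 8.0]
width: 0.0105
```

```bash
python3 st.py
```

```text
19.4 [ 0.5921 -0.084   0.1087] q [-0.15  0.45  1.79  0.01  0.89  0.77] F [-0.4 -0.7  8. ] T [ 0.03  0.13 -0.1 ] w 0.0105 rib deg 37.1 tilt [0.004 0.005]
```

>>> {"api": "servo_tool", "payload": {
  "moves": [
    [[0,0,1.5],[0,0,-0.001],0.008],
    [[0,0,3],[0,0,-0.001],0.008],
    [[0,0,4.5],[0,0,-0.001],0.008],
    [[0,0,6],[0,0,-0.001],0.008],
    [[0,0,6],[0,0,-0.001],0.008]
  ]
}}

```text
clock: 20.02
tcp_pos: [0.5931, -0.0842, 0.1089]
eef_rot: [0.93, 0.367, 0.004, -0.001]
ft_force: [0.1, -1.0, 7.1]
width: 0.0106
```

```bash
python3 st.py
```

```text
20.025 [ 0.5931 -0.0842  0.1089] q [-0.15  0.45  1.79  0.01  0.89  0.67] F [ 0.1 -1.   7.1] T [-0.04  0.14 -0.02] w 0.0106 rib deg 43.1 tilt [0.006 0.005]
```

>>> {"api": "servo_tool", "payload": {
  "moves": [
    [[-0.3,0.3,-2],[-0.001,0,0],0.008],
    [[-0.3,0.3,-5],[-0.0015,0.0003,0],0.008],
    [[-0.3,0.3,-8],[-0.0015,0.0003,-0.0005],0.008],
    [[-0.3,0.3,-10],[-0.0015,0.0003,-0.001],0.008],
    [[-0.3,0.3,-12],[-0.0015,0.0003,-0.001],0.008],
    [[-0.3,0.3,-13.5],[-0.0015,0.0003,-0.001],0.008],
    [[-0.3,0.3,-15],[-0.0015,0.0003,-0.001],0.008],
    [[-0.3,0.3,-15],[-0.0015,0.0003,-0.001],0.008]
  ]
}}

```text
clock: 21.02
tcp_pos: [0.5917, -0.084, 0.1077]
eef_rot: [0.97, 0.243, 0.001, 0.001]
ft_force: [1.2, 1.1, 1.9]
width: 0.0102
```

```bash
python3 st.py
```

```text
21.025 [ 0.5917 -0.084   0.1077] q [-0.14  0.45  1.79 -0.    0.89  0.94] F [1.2 1.1 1.9] T [ 0.07 -0.07  0.02] w 0.0102 rib deg 28.1 tilt [ 0.002 -0.002]
```

Force fell to 2 N with z at 0.1077, so it may be at the slot (28°). Pressing a little.

>>> {"api": "servo_tool", "payload": {
  "moves": [
    [[0,0,0],[0,0,-0.001],0.008],
    [[0,0,0],[0,0,-0.002],0.008],
    [[0,0,0],[0,0,-0.003],0.008],
    [[0,0,0],[0,0,-0.003],0.008]
  ]
}}

```text
clock: 21.52
tcp_pos: [0.5919, -0.0841, 0.1047]
eef_rot: [0.97, 0.243, 0.001, 0.001]
ft_force: [0.1, -0.9, 2.6]
width: 0.0106
```

```bash
python3 st.py
```

```text
21.525 [ 0.5919 -0.0841  0.1047] q [-0.14  0.46  1.8  -0.    0.89  0.94] F [ 0.1 -0.9  2.6] T [-0.11 -0.08  0.03] w 0.0106 rib deg 28.1 tilt [ 0.002 -0.002]
```

It's in the slots. Pushing down against the spring.

>>> {"api": "servo_tool", "payload": {
  "moves": [
    [[0,0,0],[0,0,-0.002],0.008],
    [[0,0,0],[0,0,-0.004],0.008],
    [[0,0,0],[0,0,-0.006],0.008],
    [[0,0,0],[0,0,-0.008],0.008],
    [[0,0,0],[0,0,-0.0085],0.008],
    [[0,0,0],[0,0,-0.0085],0.008]
  ]
}}

```text
clock: 22.28
tcp_pos: [0.5921, -0.0841, 0.0966]
eef_rot: [0.97, 0.243, 0.001, 0.001]
ft_force: [-1.1, 0.4, 7.8]
width: 0.0104
```

```bash
python3 st.py
```

```text
22.275 [ 0.5921 -0.0841  0.0966] q [-0.14  0.47  1.8  -0.    0.87  0.94] F [-1.1  0.4  7.8] T [ 0.01  0.16 -0.03] w 0.0104 rib deg 28.1 tilt [ 0.002 -0.002]
```

About 9 N with the rib 17 mm over the rim, so the lugs are in the channel. Twisting clockwise gently, first 24°.

>>> {"api": "servo_tool", "payload": {
  "moves": [
    [[0,0,0],[0,0,-0.0008],0.008],
    [[0,0,-3],[0,0,-0.0008],0.008],
    [[0,0,-6],[0,0,-0.0008],0.008],
    [[0,0,-10],[0,0,-0.0008],0.008],
    [[0,0,-14],[0,0,-0.0008],0.008],
    [[0,0,-18],[0,0,-0.0008],0.008],
    [[0,0,-22],[0,0,-0.0008],0.008],
    [[0,0,-24],[0,0,-0.0008],0.008]
  ]
}}

```text
clock: 23.28
tcp_pos: [0.5924, -0.0844, 0.0962]
eef_rot: [0.999, 0.035, 0.001, 0.001]
ft_force: [-0.6, -1.8, 7.7]
width: 0.0102
```

```bash
python3 st.py
```

```text
23.275 [ 0.5924 -0.0844  0.0962] q [-0.14  0.47  1.8  -0.    0.87  1.36] F [-0.6 -1.8  7.7] T [-0.23  0.05  0.  ] w 0.0102 rib deg 4.0 tilt [ 0.002 -0.003]
```

Free turning. Now up to just before the stop (slot 28° → about −22°).

>>> {"api": "servo_tool", "payload": {
  "moves": [
    [[0,0,-4],[0,0,-0.0006],0.008],
    [[0,0,-8],[0,0,-0.0006],0.008],
    [[0,0,-12],[0,0,-0.0006],0.008],
    [[0,0,-16],[0,0,-0.0006],0.008],
    [[0,0,-20],[0,0,-0.0006],0.008],
    [[0,0,-23],[0,0,-0.0006],0.008],
    [[0,0,-25],[0,0,-0.0006],0.008],
    [[0,0,-25],[0,0,-0.0006],0.008]
  ]
}}

```text
clock: 24.28
tcp_pos: [0.5925, -0.0845, 0.096]
eef_rot: [0.983, -0.182, 0.001, 0.002]
ft_force: [-0.7, -0.6, 9.1]
width: 0.0105
```

```bash
python3 st.py
```

```text
24.275 [ 0.5925 -0.0845  0.096 ] q [-0.14  0.47  1.8  -0.    0.87  1.8 ] F [-0.7 -0.6  9.1] T [-0.07  0.23  0.02] w 0.0105 rib deg -21.0 tilt [ 0.001 -0.004]
```

>>> {"api": "servo_tool", "payload": {
  "moves": [
    [[0,0,-1],[0,0,-0.0006],0.008],
    [[0,0,-2],[0,0,-0.0006],0.008],
    [[0,0,-2.5],[0,0,-0.0006],0.008],
    [[0,0,-2.5],[0,0,-0.0006],0.008]
  ]
}}

```text
clock: 24.78
tcp_pos: [0.5925, -0.0845, 0.0957]
eef_rot: [0.979, -0.204, 0.001, 0.002]
ft_force: [-1.4, -0.9, 8.0]
width: 0.0102
```

```bash
python3 st.py
```

```text
24.775 [ 0.5925 -0.0845  0.0957] q [-0.14  0.47  1.8  -0.    0.87  1.84] F [-1.4 -0.9  8. ] T [-0.08  0.26 -0.  ] w 0.0102 rib deg -23.5 tilt [ 0.001 -0.004]
```

>>> {"api": "servo_tool", "payload": {
  "moves": [
    [[0,0,-1],[0,0,-0.0002],0.008],
    [[0,0,-2],[0,0,-0.0002],0.008],
    [[0,0,-2.5],[0,0,-0.0002],0.008],
    [[0,0,-2.5],[0,0,-0.0002],0.008]
  ]
}}

```text
clock: 25.28
tcp_pos: [0.5925, -0.0846, 0.0958]
eef_rot: [0.974, -0.225, 0.001, 0.002]
ft_force: [-1.8, 0.3, 7.5]
width: 0.0104
```

```bash
python3 st.py
```

```text
25.275 [ 0.5925 -0.0846  0.0958] q [-0.14  0.47  1.8  -0.01  0.87  1.89] F [-1.8  0.3  7.5] T [-0.07  0.27  0.07] w 0.0104 rib deg -26.0 tilt [ 0.001 -0.004]
```

>>> {"api": "servo_tool", "payload": {
  "moves": [
    [[0,0,-1],[0,0,-0.0002],0.008],
    [[0,0,-2],[0,0,-0.0002],0.008],
    [[0,0,-3],[0,0,-0.0002],0.008],
    [[0,0,-3],[0,0,-0.0002],0.008]
  ]
}}

```text
clock: 25.78
tcp_pos: [0.5925, -0.0848, 0.096]
eef_rot: [0.968, -0.25, 0.001, 0.002]
ft_force: [-2.1, -1.5, 7.9]
width: 0.0104
```

```bash
python3 st.py
```

```text
25.775 [ 0.5925 -0.0848  0.096 ] q [-0.14  0.47  1.8  -0.01  0.87  1.94] F [-2.1 -1.5  7.9] T [-0.12  0.29  0.08] w 0.0104 rib deg -29.0 tilt [ 0.    -0.004]
```

>>> {"api": "servo_tool", "payload": {
  "moves": [
    [[0,0,-1],[0,0,-0.0002],0.008],
    [[0,0,-2],[0,0,-0.0002],0.008],
    [[0,0,-3],[0,0,-0.0002],0.008],
    [[0,0,-3],[0,0,-0.0002],0.008]
  ]
}}

```text
clock: 26.28
tcp_pos: [0.5924, -0.0849, 0.096]
eef_rot: [0.962, -0.275, 0.001, 0.002]
ft_force: [-0.9, -0.1, 7.7]
width: 0.0104
```

```bash
python3 st.py; python3 - <<'E'
from h import *
s=cap('side','side8');cv2.imwrite('pics/c10.png',crop(s,325,190,25,25,12,.6))
E
```

```text
26.275 [ 0.5924 -0.0849  0.096 ] q [-0.14  0.47  1.8  -0.01  0.87  1.99] F [-0.9 -0.1  7.7] T [-0.08  0.19  0.75] w 0.0104 rib deg -31.9 tilt [ 0.    -0.005]
```

View pics/c10.png

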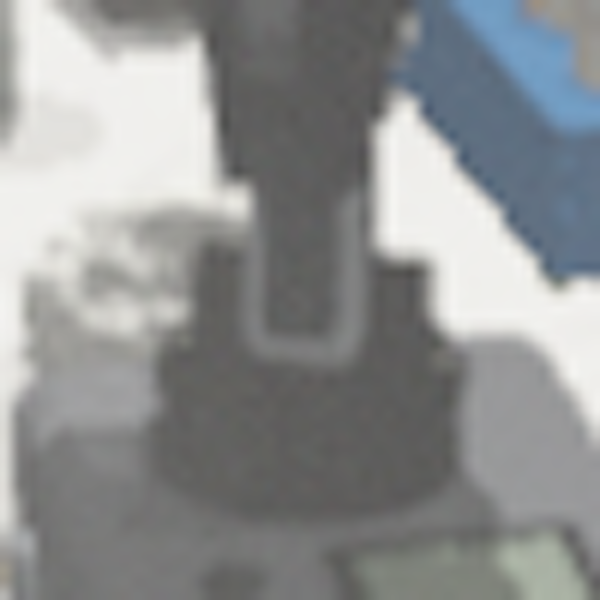

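The stop is reached: torque jumped to 0.75 N m. Backing off 3° at once, then letting the spring lift it.

>>> {"api": "servo_tool", "payload": {
  "moves": [
    [[0,0,2],[0,0,0],0.008],
    [[0,0,3],[0,0,0.001],0.008],
    [[0,0,3],[0,0,0.002],0.008],
    [[0,0,3],[0,0,0.003],0.008],
    [[0,0,3],[0,0,0.004],0.008],
    [[0,0,3],[0,0,0.0045],0.008],
    [[0,0,3],[0,0,0.0045],0.008]
  ]
}}

```text
clock: 27.2
tcp_pos: [0.5924, -0.0849, 0.1005]
eef_rot: [0.968, -0.249, 0.001, 0.002]
ft_force: [-0.6, -0.4, 4.4]
width: 0.0109
```

```bash
python3 st.py
```

```text
27.2 [ 0.5924 -0.0849  0.1005] q [-0.14  0.46  1.8  -0.01  0.88  1.94] F [-0.6 -0.4  4.4] T [0.06 0.09 0.05] w 0.0109 rib deg -28.9 tilt [ 0.    -0.005]
```

The rib is 21 mm over the rim, above the channel limit, so it is in the notches. I'll lift slightly and test with a small anticlockwise turn.

>>> {"api": "servo_tool", "payload": {
  "moves": [
    [[0,0,0],[0,0,0.0007],0.008],
    [[0,0,1],[0,0,0.0007],0.008],
    [[0,0,2],[0,0,0.0007],0.008],
    [[0,0,3],[0,0,0.0007],0.008],
    [[0,0,3],[0,0,0.0007],0.008]
  ]
}}

```text
clock: 27.82
tcp_pos: [0.5923, -0.0848, 0.1011]
eef_rot: [0.975, -0.224, 0.001, 0.002]
ft_force: [1.0, 0.7, 1.3]
width: 0.0104
```

```bash
python3 st.py
```

```text
27.825 [ 0.5923 -0.0848  0.1011] q [-0.14  0.46  1.8  -0.01  0.88  1.88] F [1.  0.7 1.3] T [ 0.04 -0.13  0.  ] w 0.0104 rib deg -25.9 tilt [ 0.    -0.005]
```

>>> {"api": "servo_tool", "payload": {
  "moves": [
    [[0,0,1],[0,0,0],0.008],
    [[0,0,2],[0,0,0],0.008],
    [[0,0,3],[0,0,0],0.008],
    [[0,0,3],[0,0,0],0.008]
  ]
}}

```text
clock: 28.32
tcp_pos: [0.5923, -0.0848, 0.1011]
eef_rot: [0.98, -0.198, 0.001, 0.002]
ft_force: [0.0, -0.5, 1.6]
width: 0.0105
```

```bash
python3 st.py
```

```text
28.325 [ 0.5923 -0.0848  0.1011] q [-0.14  0.46  1.8  -0.01  0.88  1.83] F [ 0.  -0.5  1.6] T [-0.01 -0.06 -0.02] w 0.0105 rib deg -22.8 tilt [ 0.001 -0.005]
```

>>> {"api": "servo_tool", "payload": {
  "moves": [
    [[0,0,1],[0,0,0],0.008],
    [[0,0,2],[0,0,0],0.008],
    [[0,0,2],[0,0,0],0.008]
  ]
}}

```text
clock: 28.7
tcp_pos: [0.5923, -0.0848, 0.1011]
eef_rot: [0.984, -0.181, 0.001, 0.002]
ft_force: [-0.1, 0.4, 1.9]
width: 0.0104
```

```bash
python3 st.py
```

```text
28.7 [ 0.5923 -0.0848  0.1011] q [-0.14  0.46  1.8  -0.01  0.88  1.8 ] F [-0.1  0.4  1.9] T [ 0.1  -0.12 -0.01] w 0.0104 rib deg -20.8 tilt [ 0.001 -0.005]
```

>>> {"api": "servo_tool", "payload": {
  "moves": [
    [[0,0,1],[0,0,0],0.008],
    [[0,0,2],[0,0,0],0.008],
    [[0,0,2],[0,0,0],0.008]
  ]
}}

```text
clock: 29.08
tcp_pos: [0.5923, -0.0848, 0.1011]
eef_rot: [0.987, -0.163, 0.001, 0.002]
ft_force: [0.7, 1.4, 1.8]
width: 0.0104
```

```bash
python3 st.py
```

```text
29.075 [ 0.5923 -0.0848  0.1011] q [-0.14  0.46  1.8  -0.01  0.88  1.76] F [0.7 1.4 1.8] T [ 0.09 -0.1  -0.29] w 0.0104 rib deg -18.8 tilt [ 0.001 -0.005]
```

Resistance at −18.8° and at the other stop near −30°: the lugs are held on both sides in the notches. Returning to mid-play, releasing and rising.

>>> {"api": "servo_tool", "payload": {
  "moves": [
    [[0,0,-2],[0,0,0],0.008],
    [[0,0,-5],[0,0,0],0.008],
    [[0,0,-5],[0,0,0],0.008],
    [[0,0,-5],[0,0,0],0.02],
    [[0,0,-5],[0,0,0],0.04],
    [[0,0,-5],[0,0,0],0.05],
    [[0,0,-5],[0,0,0],0.05],
    [[0,0,-5],[0,0,0.03],0.05],
    [[0,0,-5],[0,0,0.08],0.05],
    [[0,0,-5],[0,0,0.11],0.05],
    [[0,0,-5],[-0.05,-0.02,0.12],0.05],
    [[0,0,-5],[-0.1,-0.05,0.12],0.05],
    [[0,0,-5],[-0.15,-0.08,0.12],0.05],
    [[0,0,-5],[-0.19,-0.12,0.12],0.05],
    [[0,0,-5],[-0.23,-0.17,0.12],0.05],
    [[0,0,-5],[-0.27,-0.22,0.12],0.05],
    [[0,0,-5],[-0.29,-0.27,0.12],0.05],
    [[0,0,-5],[-0.3,-0.32,0.12],0.05],
    [[0,0,-5],[-0.3,-0.35,0.12],0.05]
  ]
}}

```text
clock: 31.45
tcp_pos: [0.2912, -0.4371, 0.2213]
eef_rot: [0.978, -0.207, 0.001, 0.003]
ft_force: [0.2, -0.2, 0.5]
width: 0.05
```

```bash
python3 st.py; python3 - <<'E'
from h import *
t=cap('top','top9');s=cap('side','side9');c=np.array([.5915,-.084])
g=s['color'].max(2);m=(g<110).astype(np.uint8);
print('side dark rows: (row: first-last col, n)')
for v in range(174,206,2):
    x=np.where(m[v,308:346])[0]+308; print(v,(x.min(),x.max(),len(x)) if len(x) else None,end=' | ')
print()
for z,n in((.1175,'locked rib top'),(.1145,'channel rib top'),(.1255,'on-rim rib top')):
    a=np.radians(-22);e=.023*np.array([np.cos(a),np.sin(a)])
    print(n,[(proj(s,[*(c+k*e),z])+[2.0,0]).round(1).tolist() for k in(-1,0,1)])
cc=lambda z,R:np.array([proj(s,[c[0]+R*np.cos(a),c[1]+R*np.sin(a),z])+[2,0] for a in np.linspace(0,6.28,90)])
for z in(.0975,.0945):P=cc(z,.029);print('flange top',z,P.min(0).round(1),P.max(0).round(1))
cv2.imwrite('pics/c11.png',crop(s,325,190,25,25,12,.6))
E
```

```text
31.45 [ 0.2912 -0.4371  0.2213] q [-0.98  0.21  1.86 -0.    1.07  1.01] F [ 0.2 -0.2  0.5] T [ 0.04 -0.05 -0.01] w 0.05 rib deg -23.9 tilt [ 0.001 -0.006]
side dark rows: (row: first-last col, n)
174 (np.int64(335), np.int64(344), 10) | 176 (np.int64(337), np.int64(345), 9) | 178 (np.int64(338), np.int64(345), 8) | 180 (np.int64(340), np.int64(345), 6) | 182 (np.int64(342), np.int64(345), 4) | 184 (np.int64(315), np.int64(345), 23) | 186 (np.int64(315), np.int64(345), 22) | 188 (np.int64(315), np.int64(335), 21) | 190 (np.int64(314), np.int64(336), 23) | 192 (np.int64(313), np.int64(337), 25) | 194 (np.int64(313), np.int64(338), 26) | 196 (np.int64(313), np.int64(338), 26) | 198 (np.int64(313), np.int64(337), 25) | 200 (np.int64(312), np.int64(338), 27) | 202 (np.int64(312), np.int64(338), 27) | 204 (np.int64(313), np.int64(338), 26) | 
locked rib top [[316.4, 184.3], [326.4, 184.4], [336.5, 184.4]]
channel rib top [[316.4, 185.5], [326.4, 185.5], [336.4, 185.6]]
on-rim rib top [[316.4, 181.2], [326.5, 181.2], [336.6, 181.3]]
flange top 0.0975 [313.7 186.6] [338.8 197.9]
flange top 0.0945 [313.7 187.7] [338.7 199.1]
```

The picture limit is reached, so I check numerically: the rib-top edge now against the pressed-down picture (5 mm lower).

>>> {"api": "servo_tool", "payload": {
  "moves": [
    [[0,0,0],[0,0,0],0.05],
    [[0,0,0],[0,0,0],0.05],
    [[0,0,0],[0,0,0],0.05],
    [[0,0,0],[0,0,0],0.05],
    [[0,0,0],[0,0,0],0.05],
    [[0,0,0],[0,0,0],0.05],
    [[0,0,0],[0,0,0],0.05],
    [[0,0,0],[0,0,0],0.05]
  ]
}}

```text
clock: 32.55
tcp_pos: [0.292, -0.4377, 0.2212]
eef_rot: [0.978, -0.207, 0.001, 0.003]
ft_force: [0.3, 0.5, 0.8]
width: 0.0503
```

```bash
python3 - <<'E'
from h import *
cap('side','side10')
for n in('side8','side9','side10'):
    g=load(n)['color'].mean(2);e=[]
    for c0 in(list(range(317,320))+list(range(331,334))):
        col=g[172:196,c0];bg=col[:6].mean();fg=col[-4:].mean();k=np.where(col<(bg+fg)/2)[0][0];f=(col[k-1]-(bg+fg)/2)/(col[k-1]-col[k]);e.append(172+k-1+f)
    print(n,np.round(e,2),np.mean(e).round(2))
E
```

```text
side8 [183.   170.77 171.25 164.07 173.13 172.56] 172.46
side9 [182.32 182.4  182.69 183.4  183.41 183.47] 182.95
side10 [182.32 182.39 182.7  183.4  183.4  183.46] 182.94
```

```bash
python3 - <<'E'
from h import *
for n in('side8','side9'):
    g=load(n)['color'].mean(2);print(n);print(g[180:190,[316,317,318,332,333,334]].astype(int).T)
E
```

```text
side8
[[227 216 159 109 101  85  72  65  59  57]
 [201 210 165 107  91  60  48  50  49  49]
 [148 194 171 116  95  66  52  50  50  49]
 [227 227 228 228 228 195 111  45  46  48]
 [228 228 227 228 228 209 134  48  47  47]
 [226 228 227 228 229 209 133  46  47  45]]
side9
[[232 222 168 101  82  76  75  69  64  63]
 [214 217 174  93  59  61  59  56  59  57]
 [189 211 177 101  61  61  56  58  58  58]
 [233 234 235 188  80  57  55  53  54  56]
 [233 233 233 189  80  60  53  55  53  54]
 [233 234 233 188  80  60  57  53  53  55]]
```

The rib's top edge is about 2.4 px (roughly 5–6 mm) above its pressed position. That matches the locked height; under the channel roof it would be 2 mm or less. It has held steady for over a second. Handing in.

```bash
python3 -c "
from bench import job
print(job.hand_in())"
```

```text
the job is handed in; nothing more can be done
None
```

The battery is in the well, stud up, and the cap is locked in its notches. I handed the job in at about 32.6 s with the arm clear of everything.

- **Battery:** it went into the bore without contact force. A picture afterwards showed it seated with the stud up.
- **Cap:** the lugs rested on the rim at first. I turned the cap gently with about 7–12 N down until it dropped into the slots at 28° in world axes. I then pressed it in with about 9 N, twisted it clockwise to the stop and let the spring lift it.
- **Lock checks, before release:** the rib stood about 21.6 mm over the rim (locked is 21.5). A small turn met resistance at both ends of the play.
- **Lock checks, after release:** the rib's top edge sat about 2.4 px (5–6 mm) above its pressed-in position. It did not move over the next second.

**What disagreed:**
- The torque at the stop reached 0.75 N m for a moment, above the 0.6 N m given as safe. I backed off at once. Downward force stayed near 10 N, and I saw no sign of damage.
- The free play between the notch walls measured about 10°, more than the text gives. I put the extra down to slack in the grip.
- The side camera was about 2–3 px off the top camera.
- The 12-picture limit was reached before the end, so I checked the final state by pixel values only.

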